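Restock the spice rack, oldest jar to the front

ROBOT

A 6-joint arm with a two-finger parallel gripper is mounted at the origin on a cart in front of the work surface, level with it; the furniture and walls round the work are solid. World frame = base frame: x ahead of the robot, y to its left, z up, the work surface at z = 0. Lengths are in m, angles in rad, forces in N, time in s.
With the tool pointing down it reaches from about 0.25 to 0.725 m from the base axis. Payload 9.7 kg.
Tool frame: the origin (TCP) lies on the mounting face of the last link; the fingertips stand 173 mm ahead of it and the grasp point (between the pads) lies 155 mm ahead of it; z points along the fingers, y is the line along which they close (so a half turn about z gives the same grasp; the last joint's range is limited). The gripper opens to 85 mm and grips with 20 to 120 N. Pads are 22 mm wide; open, the fingers measure 114 mm over their backs; the gripper's body (76 mm by 85 mm) begins 54 mm behind the grasp point. The pads swing forward as they close: fully open they stand 13 mm farther back than shut.
Start: joints at [-1.303, 0.087, 0.176, 1.66, 0, 1.571], TCP at [0.146, -0.53, 0.405] pointing down, gripper open.
Joint ranges: [-3.13, 3.13], [-0.85, 1.81], [-1.15, 1.24], [-2.2, 2.28], [-1.44, 1.52], [-3.14, 3.14]. Speed limits (rad/s): [2.22, 2.22, 2.57, 3.14, 3.14, 3.14].

INTERFACE

Orientations are given as a 3x3 rotation matrix whose columns are the frame's x, y, z axes.
In Python, from bench import sense, optics, close_job gives the robot as it stands.
- The arm moves only by the tool servo_tool, never from a script. Its argument "motion" is a list of rows, each an object of numbers: "tx", "ty", "tz": the shift along the tool's x, y, z in cm; "twist": the turn about the tool's z in rad; "jaw": the finger opening in cm, from 0 to 8.54. In form: [{"tx": .., "ty": .., "tz": .., "twist": .., "jaw": ..}, ...]. A call has 1 to 12 rows; each row shifts and turns the commanded pose from where the row before left it, along the tool's axes as they then stand; what a row does not reach is not made up. A row lasts 1/10 s, in which the tool goes at most 50 mm and 8.59 degrees, less where a joint would pass 70% of its speed; a pose out of reach is approached as far as the arm can. A call with a gripper value outside its range is refused whole. The fingers move at their own pace and stop on an object; "squeeze" is the grip in N (left out, the last holds). Time passes only in rows, so rows that do not move let the fingers close. It gives the time, the measured TCP pose, the force, the opening and the grip force at its end, in the units of the state.
- sense(): the state, without advancing time (a new reading comes with each control period).
- optics.capture(name): name is "scene" or "top" or "wrist"; returns a dict with "img" (420x560x3 uint8, red, green, blue), "intrinsics" (3x3 intrinsics, pixels), "T" (4x4, takes a point from camera to world coordinates). Camera axes: x right, y down, z forward; pixel columns grow to the right and rows downward; lengths in m; the calibration is good to about 2 mm. A picture is of the moment at which its call begins. There is no depth.
- close_job(): hands the job in; it is judged then, once.
The state is a dict: "time_s": time; "qpos": joint angles; "joint_vel": joint speeds; "tau": joint torques, N m; "position": TCP position; "tcp_rot": TCP orientation; "wrist_force": force on the tool from outside, world axes, zero at the start; "wrist_torque": the same for the moment, N m; "opening": finger opening in m; "grip_force": force on a finger pad.
Only numpy, scipy, OpenCV 4.12 (cv2) and the standard library are available. Lean on these libraries where they do the work, as an engineer would, in place of code of your own. Each camera call takes 0.05 s, during which the arm holds its last target. There are 200 camera calls.

TASK

Restock the spice-jar lane of the wooden rack so that the older jar is used first: bring the slim red-lidded spice jar that stands at the back of its lane forward in the same lane, right up to the front lip (the side nearest the robot), then stand the new, identical spice jar from the worktop behind it in that lane. Both jars must end upright on the rack floor; leave the salt shaker standing where it is in the other lane.

Things in the scene. Friction and masses are not known exactly. Their poses are not given: they have to be found in the camera images.
- rack: fixed low rack of light wood, 162 x 166 mm (x, y). Origin: centre of its underside, on the worktop; +x to its back, -x to its front (robot side). All in mm: floor top at z 8. Two lanes along x, centred at y +40 and -40, inside 74 wide, x -75 to 75. Walls 6 thick; tops: sides and divider z 28, front lip 26, back 54. One lane has the old jar at its back, the other the salt shaker; either way round.
- old_jar: the older spice jar: slim round glass jar with a red screw lid, 106 mm tall, body 42 and lid 45 mm in diameter, lid from 85 to 106 mm above its foot, about 0.11 kg. Stands at the back of one lane of the rack. Origin: centre of its underside, z up along the jar; turned any way about z.
- new_jar: the new spice jar: same make, shape and size as the older one. Stands on the open worktop, left or right of the rack, among a honey jar, an egg timer and an egg cup. A toaster 203 mm high stands behind the places on the left (nearest about x = 0.48, y = 0.2 m), a kettle 226 mm high behind those on the right: carry above or in front of them. Origin: centre of its underside, z up along the jar; turned any way about z.
- salt_shaker: salt shaker with a clear body and grey dome top, 44 mm in diameter, 90 mm tall. Stands at the back of the rack's other lane and stays there. Origin: centre of its underside, z up.
There are look-alikes about, which are no part of the job. Leave any blue or turquoise look-alike of the new_jar alone.

How it is judged:
On the way:
1. the older jar stands upright at the front lip of its lane (x of old_jar in the frame of rack between -0.06 and -0.032 m and z of old_jar in the frame of rack between 0.002 and 0.014 m and angle between old_jar's own z axis and vertical below 0.175 rad and ((y of old_jar in the frame of rack between 0.02 and 0.06 m and y of salt_shaker in the frame of rack between -0.06 and -0.02 m) or (y of old_jar in the frame of rack between -0.06 and -0.02 m and y of salt_shaker in the frame of rack between 0.02 and 0.06 m))), for 0.2 s.
At the end, for the whole second after the job is handed in: Both spice jars stand at rest in the same lane of the rack, upright within 10 degrees, on its floor: the older one at the front, within 20 mm of the front lip, the new one behind it. The salt shaker stands upright within 20 mm of where it was (x of old_jar in the frame of rack between -0.06 and -0.032 m and z of old_jar in the frame of rack between 0.002 and 0.014 m and angle between each of old_jar, new_jar, salt_shaker's own z axis and vertical below 0.175 rad and z of new_jar in the frame of rack between 0.002 and 0.014 m and ((y of old_jar in the frame of rack between 0.02 and 0.06 m and y of new_jar in the frame of rack between 0.02 and 0.06 m) or (y of old_jar in the frame of rack between -0.06 and -0.02 m and y of new_jar in the frame of rack between -0.06 and -0.02 m)) and x of new_jar in the frame of rack between -0.015 and 0.06 m and linear speed of each of old_jar, new_jar below 0.02 m/s and distance of salt_shaker from where it was at the start of the episode below 0.02 m); the robot touches nothing.
It fails at once if the salt shaker is shifted by more than 20 mm or tipped by more than 20 degrees (distance of salt_shaker from where it was at the start of the episode above 0.02 m or angle between salt_shaker's own z axis and vertical above 0.35 rad).
It also fails if it takes over 53 s, if anything falls off the work surface, if the arm or the gripper's body presses on something with over 40 N, if the wrist force passes 120 N, or if a joint passes its speed limit or range.

## Working session

There is one attempt and no reset: what is moved stays moved. The work goes in short steps, Python scripts to look and compute and a tool call to move; the robot and the scene stay as the last step left them, time stands still between calls to the robot, and variables do not carry over. Pictures are saved under pics/ and viewed, at most 10 in all, crops included, and the job is handed in when it is done.

Besides the shell and the picture viewer there is one more tool, called as name(argument=value, ...) on one line, values as JSON. servo_tool: Moves the arm, as the interface text tells. Its arguments: {"type":"object","properties":{"motion":{"type":"array","items":{"type":"object","properties":{"tx":{"type":"number"},"ty":{"type":"number"},"tz":{"type":"number"},"twist":{"type":"number"},"jaw":{"type":"number"}}}},"squeeze":{"type":"number"}},"required":["motion"]}

```bash
mkdir -p pics; ls
python3 - <<'E'
from bench import sense, optics
import cv2,pickle
d={}
for n in("scene","top"):
    d[n]=optics.capture(n); cv2.imwrite(f"pics/{n}0.png",d[n]["img"][:,:,::-1]); print(n,d[n]["intrinsics"].round(1).tolist(),d[n]["T"].round(4).tolist())
pickle.dump(d,open("c0.pkl","wb"))
s=sense(); print(s["time_s"],s["position"],s["tcp_rot"])
E
```

```text
pics
scene [[458.7, 0.0, 279.7], [0.0, 458.7, 209.5], [0.0, 0.0, 1.0]] [[0.9063, -0.327, 0.2679, 0.1052], [-0.4227, -0.6929, 0.5841, -0.9627], [-0.0053, -0.6426, -0.7662, 1.1281], [0.0, 0.0, 0.0, 1.0]]
top [[447.1, 0.0, 279.3], [0.0, 447.1, 210.2], [0.0, 0.0, 1.0]] [[-0.0041, -0.9951, 0.099, 0.3341], [-0.9997, 0.0064, 0.0229, -0.1567], [-0.0234, -0.0988, -0.9948, 1.4916], [0.0, 0.0, 0.0, 1.0]]
0.1 [ 0.14554001 -0.53040377  0.40403066] [[ 9.64358085e-01  2.64600404e-01 -3.31173833e-04]
 [ 2.64600612e-01 -9.64357357e-01  1.18488164e-03]
 [-5.84976103e-06 -1.23027899e-03 -9.99999243e-01]]
```

View pics/top0.png

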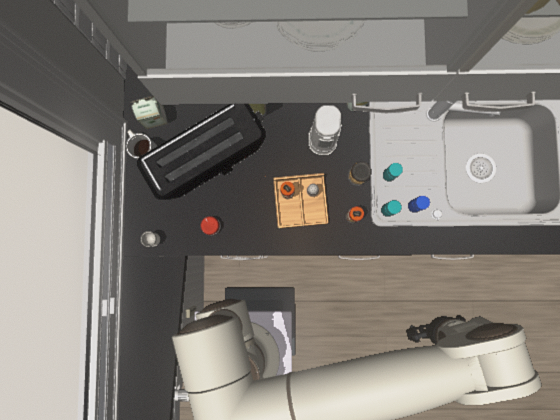

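View pics/scene0.png

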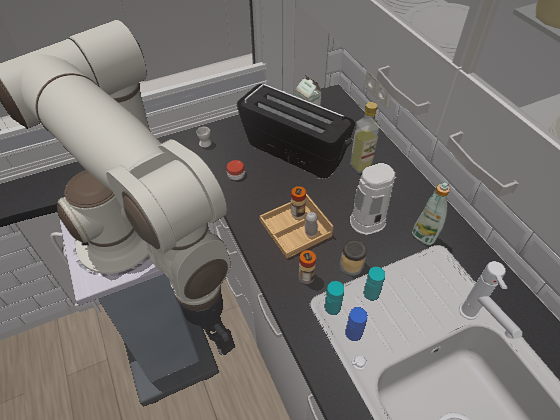

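Top view: the rack is at (301,201), the old jar's lid at (288,188) and the salt shaker at (313,189). Candidates for the new jar:
- the red/orange-lidded jar at (357,213), scene (307,265)
- the egg timer, flat and red, at (210,226)
- the honey jar at (360,173)
- teal look-alikes at (394,170) and (393,207), and a blue one at (421,203)

I choose (357,213) and check it in a close crop.

```bash
cat > h.py <<'E'
import numpy as np,cv2
def plane(c,u,v,z):
    d=c["T"][:3,:3]@np.linalg.solve(c["intrinsics"],[u,v,1]); o=c["T"][:3,3]
    return (o+d*(z-o[2])/d[2])[:2]
def proj(c,p):
    T=np.linalg.inv(c["T"]); q=c["intrinsics"]@(T[:3,:3]@np.asarray(p)+T[:3,3]); return q[:2]/q[2]
E
python3 - <<'E'
import pickle,cv2,numpy as np
from h import *
d=pickle.load(open("c0.pkl","rb"))
t=d["top"]["img"][165:235,265:380,::-1]; s=d["scene"]["img"][180:290,250:375,::-1]
a=cv2.resize(t,None,fx=4.5,fy=4.5,interpolation=2); b=cv2.resize(s,None,fx=2.5,fy=2.5,interpolation=2)
o=np.zeros((600,520,3),np.uint8); o[:a.shape[0],:a.shape[1]]=a; o[320:320+b.shape[0],:b.shape[1]]=b; cv2.imwrite("pics/crop1.png",o)
for n in d:
    h=cv2.cvtColor(d[n]["img"],cv2.COLOR_RGB2HSV)
    m=(((h[...,0]<13)|(h[...,0]>172))&(h[...,1]>190)&(h[...,2]>60)).astype(np.uint8)
    k,l,st,ce=cv2.connectedComponentsWithStats(m)
    for i in range(1,k):
        if st[i,4]>25: print(n,st[i].tolist(),ce[i].round(1),plane(d[n],*ce[i],.106).round(4),plane(d[n],*ce[i],.114).round(4))
c=d["top"]
for p in [(274.5,178.5),(324.5,175),(328,222),(278.5,227)]: print(p,plane(c,*p,.027).round(4))
E
```

```text
top [281, 182, 13, 13, 89] [287.  188.2] [ 0.5409 -0.149 ] [ 0.5397 -0.149 ]
top [350, 207, 13, 13, 81] [355.9 213.4] [ 0.4606 -0.3623] [ 0.4599 -0.3611]
(274.5, 178.5) [ 0.5856 -0.1074]
(324.5, 175) [ 0.596  -0.2731]
(328, 222) [ 0.44   -0.2823]
(278.5, 227) [ 0.4245 -0.1201]
```

View pics/crop1.png

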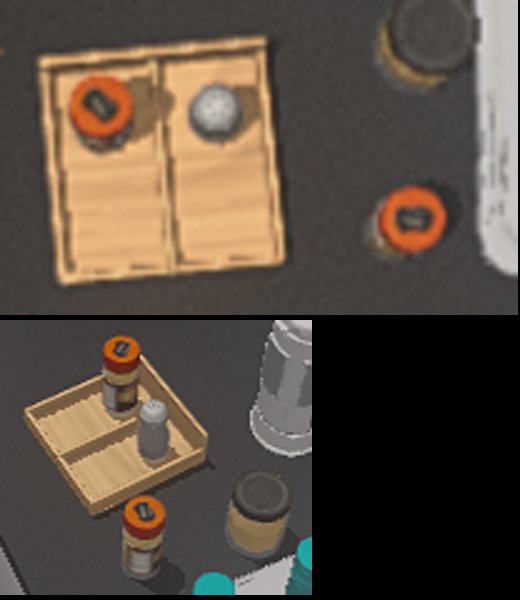

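The crop shows two identical red-orange-lidded jars, one at the back of the rack's left (+y) lane (top px 287,188) and one on the worktop (356,213). The shaker is at about (313,190). So (356,213) is the new jar. Next I fit the rack pose and refine the jar positions with both views.

Run:
```python
import pickle
from h import *
from scipy.optimize import least_squares
d=pickle.load(open("c0.pkl","rb")); c=d["top"]; s=d["scene"]
def cr(p): return np.array(p)/4.5+[265,165]-.4
def cs(p): return (np.array(p)-[0,320])/2.5+[250,180]-.3
# rack outline corners (rack frame mm)
obs=[(c,cr((40,57)),(81,83,54)),(c,cr((267,38)),(81,-83,54)),(c,cr((285,265)),(-81,-83,27)),(c,cr((62,283)),(-81,83,27)),
 (s,cs((25,411)),(-81,83,27)),(s,cs((93,500)),(-81,-83,27)),(s,cs((207,435)),(81,-83,54))]
def W(q,p):
    x,y,z=np.array(p)/1000; C,S=np.cos(q[2]),np.sin(q[2]); return [q[0]+C*x-S*y,q[1]+S*x+C*y,z]
r=least_squares(lambda q:np.concatenate([proj(k,W(q,p))-o for k,o,p in obs]),[.51,-.195,.08])
print("rack",r.x.round(4),r.fun.round(1))
q=r.x
def loc(n,ob,z):
    f=least_squares(lambda p:np.concatenate([proj(k,[p[0],p[1],zz])-o for k,o,zz in ob]),[.5,-.2])
    e=f.x-q[:2];C,S=np.cos(q[2]),np.sin(q[2]); print(n,f.x.round(4),"rack frame",(C*e[0]+S*e[1]).round(4),(-S*e[0]+C*e[1]).round(4),f.fun.round(1))
loc("old",[(c,cr((101,106)),.110),(s,cs((121,350)),.114)],0)
loc("new",[(c,cr((412,219)),.104),(s,cs((145,511)),.106)],0)
loc("salt",[(c,cr((215,110)),.085)],0)
```

```text
rack [ 0.5107 -0.1931  0.0844] [-0.5  0.2 -0.1 -0.2  0.2 -0.6 -0.7 -0.  -0.5 -0.8 -0.6  1.9  1.   0.1]
old [ 0.5398 -0.1495] rack frame 0.0326 0.041 [ 0.1  0.3  0.2 -0.2]
new [ 0.4614 -0.3633] rack frame -0.0635 -0.1654 [-0.  -0.1 -0.1  0.1]
salt [ 0.5408 -0.2295] rack frame 0.0269 -0.0388 [-0.  0.]
```

servo_tool(motion=[{"tx": 2, "ty": -1.1, "jaw": 6.2}, {"tx": 4, "ty": -2.2}, {"tx": 4, "ty": -2.2}, {"tx": 4, "ty": -2.2}, {"tx": 4, "ty": -2.2}, {"tx": 4, "ty": -2.2}, {"tx": 4, "ty": -2.2}, {"tx": 4, "ty": -2.2}, {"tx": 4, "ty": -2.2}, {"tx": 4, "ty": -2.2}, {"tx": 4, "ty": -2.2}, {"tx": 2, "ty": -1.1}], squeeze=40)

```text
$.motion[0]: bad value
```

servo_tool(motion=[{"twist": -0.139}, {"twist": -0.139}, {"twist": -0.139}, {"twist": -0.139}, {"twist": -0.139}, {"twist": -0.139}, {"twist": -0.139}, {"twist": -0.139}, {"twist": -0.139}, {"twist": -0.139}, {}])

```text
$.motion[0]: bad value
```

servo_tool(motion=[{"tx": 2, "ty": -1.1, "tz": 0, "twist": 0, "jaw": 6.2}, {"tx": 4, "ty": -2.2, "tz": 0, "twist": 0, "jaw": 6.2}, {"tx": 4, "ty": -2.2, "tz": 0, "twist": 0, "jaw": 6.2}, {"tx": 4, "ty": -2.2, "tz": 0, "twist": 0, "jaw": 6.2}, {"tx": 4, "ty": -2.2, "tz": 0, "twist": 0, "jaw": 6.2}, {"tx": 4, "ty": -2.2, "tz": 0, "twist": 0, "jaw": 6.2}, {"tx": 4, "ty": -2.2, "tz": 0, "twist": 0, "jaw": 6.2}, {"tx": 4, "ty": -2.2, "tz": 0, "twist": 0, "jaw": 6.2}, {"tx": 4, "ty": -2.2, "tz": 0, "twist": 0, "jaw": 6.2}, {"tx": 4, "ty": -2.2, "tz": 0, "twist": 0, "jaw": 6.2}, {"tx": 4, "ty": -2.2, "tz": 0, "twist": 0, "jaw": 6.2}, {"tx": 2, "ty": -1.1, "tz": 0, "twist": 0, "jaw": 6.2}], squeeze=40)

```text
time_s: 1.3
position: [0.5077, -0.1781, 0.404]
tcp_rot: [[0.964, 0.267, -0.001], [0.267, -0.964, 0.001], [-0.0, -0.001, -1.0]]
wrist_force: [-0.4, -0.2, 0.7]
opening: 0.062
grip_force: 0.0
```

servo_tool(motion=[{"tx": 0, "ty": 0, "tz": 0, "twist": -0.139, "jaw": 6.2}, {"tx": 0, "ty": 0, "tz": 0, "twist": -0.139, "jaw": 6.2}, {"tx": 0, "ty": 0, "tz": 0, "twist": -0.139, "jaw": 6.2}, {"tx": 0, "ty": 0, "tz": 0, "twist": -0.139, "jaw": 6.2}, {"tx": 0, "ty": 0, "tz": 0, "twist": -0.139, "jaw": 6.2}, {"tx": 0, "ty": 0, "tz": 0, "twist": -0.139, "jaw": 6.2}, {"tx": 0, "ty": 0, "tz": 0, "twist": -0.139, "jaw": 6.2}, {"tx": 0, "ty": 0, "tz": 0, "twist": -0.139, "jaw": 6.2}, {"tx": 0, "ty": 0, "tz": 0, "twist": -0.139, "jaw": 6.2}, {"tx": 0, "ty": 0, "tz": 0, "twist": -0.139, "jaw": 6.2}, {"tx": 0, "ty": 0, "tz": 0, "twist": 0, "jaw": 6.2}])

```text
time_s: 2.4
position: [0.5058, -0.1806, 0.4043]
tcp_rot: [[-0.089, 0.996, -0.001], [0.996, 0.089, 0.0], [0.0, -0.001, -1.0]]
wrist_force: [0.6, -0.2, 0.5]
opening: 0.0621
grip_force: 0.0
```

Run:
```python
from bench import sense, optics
from h import *
import pickle
c=optics.capture("wrist"); pickle.dump(c,open("w1.pkl","wb"))
s=sense();R=s["tcp_rot"];print(s["time_s"],s["position"],R.round(4).tolist(),s["qpos"].round(2),s["opening"])
print("to old (tool):",R.T@(np.array([.5398,-.1495,0])-s["position"]))
for n,p in dict(oldtop=(.5398,-.1495,.114)).items(): print(n,proj(c,p))
cv2.imwrite("pics/w1.png",c["img"][:,:,::-1]); print(c["T"].round(3).tolist())
```

```text
2.45 [ 0.50582499 -0.18058722  0.40436642] [[-0.084, 0.9965, -0.0006], [0.9965, 0.084, 0.0002], [0.0002, -0.0005, -1.0]] [-0.34  0.06  0.14  1.66 -0.    1.14] 0.06199681079347045
to old (tool): [0.02802496 0.03668491 0.40435349]
oldtop [326.39130796 171.12432923]
[[0.996, 0.085, 0.024, 0.499], [0.089, -0.959, -0.271, -0.112], [-0.0, 0.272, -0.962, 0.373], [0.0, 0.0, 0.0, 1.0]]
```

View pics/w1.png

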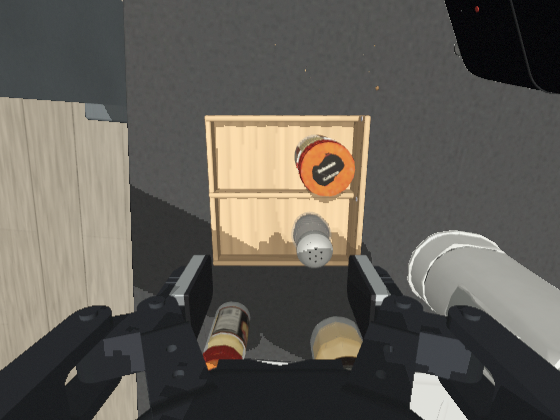

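The wrist view confirms the old jar's lid at (326,168), against a predicted (326,171). The salt shaker is at (314,250), clear of the closing line. I'll descend on the old jar.

servo_tool(motion=[{"tx": 1.4, "ty": 1.8, "tz": 0, "twist": 0, "jaw": 6.2}, {"tx": 1.4, "ty": 1.9, "tz": 0, "twist": 0, "jaw": 6.2}, {"tx": 0, "ty": 0, "tz": 2, "twist": 0, "jaw": 6.2}, {"tx": 0, "ty": 0, "tz": 3, "twist": 0, "jaw": 6.2}, {"tx": 0, "ty": 0, "tz": 3, "twist": 0, "jaw": 6.2}, {"tx": 0, "ty": 0, "tz": 3, "twist": 0, "jaw": 6.2}, {"tx": 0, "ty": 0, "tz": 2, "twist": 0, "jaw": 6.2}, {"tx": 0, "ty": 0, "tz": 1.5, "twist": 0, "jaw": 6.2}, {"tx": 0, "ty": 0, "tz": 0.9, "twist": 0, "jaw": 6.2}, {"tx": 0, "ty": 0, "tz": 0, "twist": 0, "jaw": 6.2}, {"tx": 0, "ty": 0, "tz": 0, "twist": 0, "jaw": 6.2}])

```text
time_s: 3.55
position: [0.5405, -0.1496, 0.2516]
tcp_rot: [[-0.086, 0.996, 0.001], [0.996, 0.086, -0.0], [-0.0, 0.001, -1.0]]
wrist_force: [-0.1, 0.8, 0.1]
opening: 0.0622
grip_force: 0.0
```

Run:
```python
from bench import sense, optics
from h import *
import pickle
c=optics.capture("wrist"); s=sense();R=s["tcp_rot"];print(s["time_s"],s["position"],s["wrist_force"].round(1))
print("to old (tool):",R.T@(np.array([.5398,-.1495,.253])-s["position"]))
cv2.imwrite("pics/w2.png",c["img"][:,:,::-1])
w=pickle.load(open("w1.pkl","rb"))
for u,v,z in [(206,116,.026),(213,265,.026),(370,116,.054),(361,265,.054)]: print(plane(w,u,v,z).round(4))
q=(.5107,-.1931,.0844);C,S=np.cos(q[2]),np.sin(q[2])
for p in [(-81,83,26),(-81,-83,26),(81,83,54),(81,-83,54)]:
    x,y,z=np.array(p)/1000; P=[q[0]+C*x-S*y,q[1]+S*x+C*y,z]; print(np.round(P[:2],4),proj(w,P).round(1))
```

```text
3.6 [ 0.54057949 -0.14956084  0.25186407] [ 0.   0.1 -0.4]
to old (tool): [ 0.00012725 -0.00076959 -0.00113718]
[ 0.4251 -0.1175]
[ 0.4377 -0.2815]
[ 0.5831 -0.1035]
[ 0.5983 -0.254 ]
[ 0.423  -0.1172] [204.  115.6]
[ 0.437  -0.2826] [212.3 265.8]
[ 0.5844 -0.1036] [371.4 116.2]
[ 0.5984 -0.269 ] [359.  277.8]
```

View pics/w2.png

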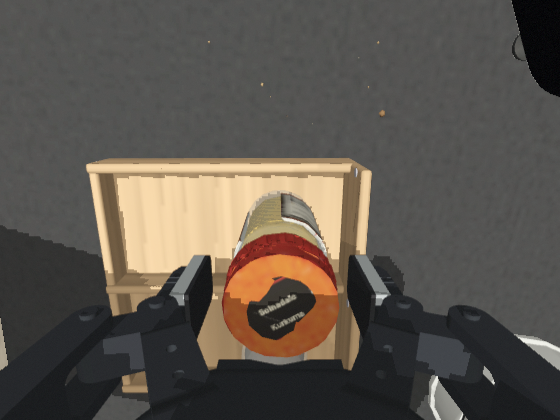

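Both fingers straddle the lid (280,290), centred. I'll grip and lift it slightly.

servo_tool(motion=[{"tx": 0, "ty": 0, "tz": 0, "twist": 0, "jaw": 3.8}, {"tx": 0, "ty": 0, "tz": 0, "twist": 0, "jaw": 3.8}, {"tx": 0, "ty": 0, "tz": 0, "twist": 0, "jaw": 3.8}, {"tx": 0, "ty": 0, "tz": 0, "twist": 0, "jaw": 3.8}, {"tx": 0, "ty": 0, "tz": 0, "twist": 0, "jaw": 3.8}, {"tx": 0, "ty": 0, "tz": 0, "twist": 0, "jaw": 3.8}, {"tx": 0, "ty": 0, "tz": -0.5, "twist": 0, "jaw": 3.8}, {"tx": 0, "ty": 0, "tz": -0.5, "twist": 0, "jaw": 3.8}, {"tx": 0, "ty": 0, "tz": 0, "twist": 0, "jaw": 3.8}], squeeze=40)

```text
time_s: 4.5
position: [0.5404, -0.1495, 0.2615]
tcp_rot: [[-0.087, 0.996, 0.001], [0.996, 0.087, -0.0], [-0.0, 0.001, -1.0]]
wrist_force: [0.0, 0.8, -1.2]
opening: 0.0435
grip_force: 40.8
```

servo_tool(motion=[{"tx": 0, "ty": -1, "tz": 0, "twist": 0, "jaw": 3.8}, {"tx": 0, "ty": -2, "tz": 0, "twist": 0, "jaw": 3.8}, {"tx": 0, "ty": -2, "tz": 0, "twist": 0, "jaw": 3.8}, {"tx": 0, "ty": -2, "tz": 0, "twist": 0, "jaw": 3.8}, {"tx": 0, "ty": -1, "tz": 0, "twist": 0, "jaw": 3.8}, {"tx": 0, "ty": -0.2, "tz": 0, "twist": 0, "jaw": 3.8}, {"tx": 0, "ty": 0, "tz": 0, "twist": 0, "jaw": 3.8}, {"tx": 0, "ty": 0, "tz": 0.4, "twist": 0, "jaw": 3.8}, {"tx": 0, "ty": 0, "tz": 0.3, "twist": 0, "jaw": 3.8}, {"tx": 0, "ty": 0, "tz": 0.2, "twist": 0, "jaw": 3.8}, {"tx": 0, "ty": 0, "tz": 0, "twist": 0, "jaw": 3.8}])

```text
time_s: 5.6
position: [0.4588, -0.1565, 0.2519]
tcp_rot: [[-0.087, 0.996, 0.0], [0.996, 0.087, 0.0], [-0.0, 0.0, -1.0]]
wrist_force: [-0.2, 0.9, 4.1]
opening: 0.0436
grip_force: 41.5
```

Run:
```python
from bench import sense, optics
from h import *
c=optics.capture("scene"); s=sense();print(s["time_s"],s["position"],s["wrist_force"].round(1))
q=(.5107,-.1931,.0844);C,S=np.cos(q[2]),np.sin(q[2]);e=s["position"][:2]-q[:2];print(C*e[0]+S*e[1],-S*e[0]+C*e[1])
cv2.imwrite("pics/s2.png",cv2.resize(c["img"][130:330,200:420,::-1],None,fx=3,fy=3,interpolation=2))
```

```text
5.65 [ 0.45887068 -0.15653498  0.25187108] [-1.2  0.5  2.2]
-0.048562408634612836 0.040804069710575055
```

View pics/s2.png

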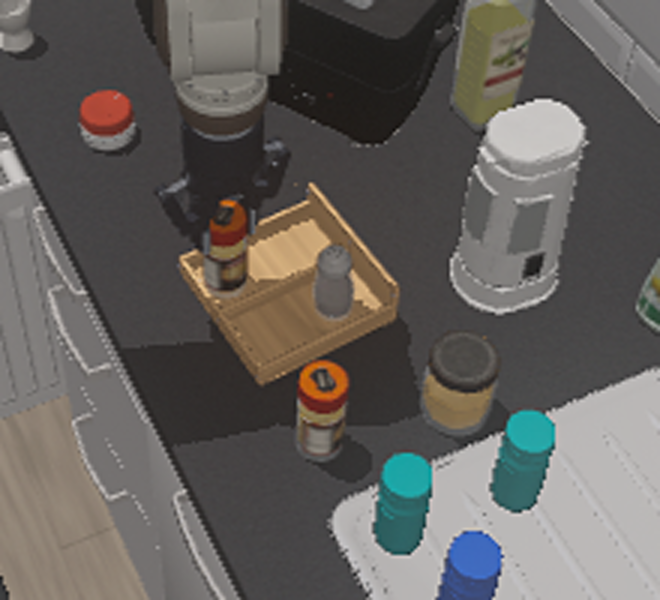

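The old jar (crop 228,250) stands upright at the front lip and carries its own weight, with the shaker untouched at (333,280). I'll release, rise, and go over to the new jar.

servo_tool(motion=[{"tx": 0, "ty": 0, "tz": 0, "twist": 0, "jaw": 6.2}, {"tx": 0, "ty": 0, "tz": 0, "twist": 0, "jaw": 6.2}, {"tx": 0, "ty": 0, "tz": 0, "twist": 0, "jaw": 6.2}, {"tx": 0, "ty": 0, "tz": 0, "twist": 0, "jaw": 6.2}, {"tx": 0, "ty": 0, "tz": -1, "twist": 0, "jaw": 6.2}, {"tx": 0, "ty": 0, "tz": -2, "twist": 0, "jaw": 6.2}, {"tx": 0, "ty": 0, "tz": -3, "twist": 0, "jaw": 6.2}, {"tx": 0, "ty": 0, "tz": -3, "twist": 0, "jaw": 6.2}, {"tx": 0, "ty": 0, "tz": -1, "twist": 0, "jaw": 6.2}])

```text
time_s: 6.55
position: [0.4588, -0.1567, 0.3555]
tcp_rot: [[-0.087, 0.996, 0.004], [0.996, 0.087, -0.001], [-0.002, 0.004, -1.0]]
wrist_force: [0.0, -0.0, -0.0]
opening: 0.062
grip_force: 0.0
```

servo_tool(motion=[{"tx": -2, "ty": 0, "tz": 0, "twist": 0, "jaw": 6.2}, {"tx": -3, "ty": -0.3, "tz": 0, "twist": 0, "jaw": 6.2}, {"tx": -3, "ty": -0.3, "tz": 0, "twist": 0, "jaw": 6.2}, {"tx": -3, "ty": -0.3, "tz": 0, "twist": 0, "jaw": 6.2}, {"tx": -3, "ty": -0.3, "tz": 0, "twist": 0, "jaw": 6.2}, {"tx": -3, "ty": -0.3, "tz": 0, "twist": 0, "jaw": 6.2}, {"tx": -2.6, "ty": 0, "tz": 0, "twist": 0, "jaw": 6.2}, {"tx": -1, "ty": 0, "tz": 0, "twist": 0, "jaw": 6.2}, {"tx": 0, "ty": 0, "tz": 0, "twist": 0, "jaw": 6.2}])

```text
time_s: 7.45
position: [0.4614, -0.364, 0.3511]
tcp_rot: [[-0.085, 0.996, -0.001], [0.996, 0.085, 0.001], [0.001, -0.001, -1.0]]
wrist_force: [-0.1, 0.7, -0.4]
opening: 0.062
grip_force: 0.0
```

Run:
```python
from bench import sense, optics
from h import *
c=optics.capture("wrist"); s=sense();R=s["tcp_rot"];print(s["time_s"],s["position"],s["wrist_force"].round(1),s["qpos"].round(2))
print("to new (tool):",R.T@(np.array([.4614,-.3633,.243])-s["position"]))
im=c["img"][:,:,::-1].copy(); p=proj(c,(.4614,-.3633,.106)); print(p)
cv2.circle(im,tuple(int(v) for v in p),3,(255,0,0),-1)
# predicted lid-top rim
pts=np.array([proj(c,(.4614+.0225*np.cos(a),-.3633+.0225*np.sin(a),.106)) for a in np.linspace(0,6.28,40)]).astype(np.int32)
cv2.polylines(im,[pts],True,(255,0,0),1)
cv2.imwrite("pics/w3.png",im)
```

```text
7.5 [ 0.46145504 -0.36306592  0.35133156] [ 0.4 -0.1 -0.6] [-0.67  0.16  0.16  1.57  0.    0.82]
to new (tool): [-3.21645525e-04 -1.13444786e-05  1.08331349e-01]
[280.26641764 221.71812197]
```

View pics/w3.png

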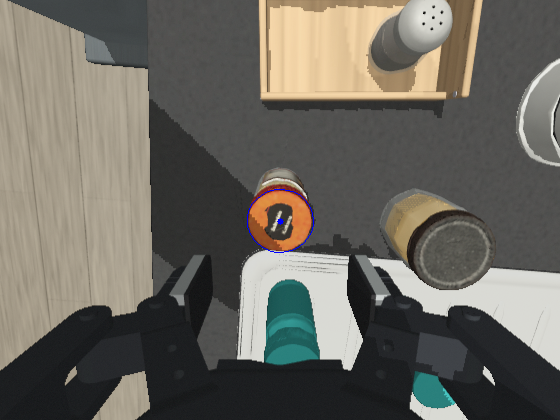

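The predicted rim sits exactly on the red lid at (280,221). The honey jar (450,250) and the teal jar (290,320) are clear. I'll descend, grip and lift.

servo_tool(motion=[{"tx": 0, "ty": 0, "tz": 1.5, "twist": 0, "jaw": 6.2}, {"tx": 0, "ty": 0, "tz": 3, "twist": 0, "jaw": 6.2}, {"tx": 0, "ty": 0, "tz": 3, "twist": 0, "jaw": 6.2}, {"tx": 0, "ty": 0, "tz": 2, "twist": 0, "jaw": 6.2}, {"tx": 0, "ty": 0, "tz": 1.3, "twist": 0, "jaw": 6.2}, {"tx": 0, "ty": 0, "tz": 0, "twist": 0, "jaw": 6.2}, {"tx": 0, "ty": 0, "tz": 0, "twist": 0, "jaw": 6.2}, {"tx": 0, "ty": 0, "tz": 0, "twist": 0, "jaw": 3.8}, {"tx": 0, "ty": 0, "tz": 0, "twist": 0, "jaw": 3.8}, {"tx": 0, "ty": 0, "tz": 0, "twist": 0, "jaw": 3.8}, {"tx": 0, "ty": 0, "tz": 0, "twist": 0, "jaw": 3.8}, {"tx": 0, "ty": 0, "tz": 0, "twist": 0, "jaw": 3.8}])

```text
time_s: 8.7
position: [0.4618, -0.3634, 0.2453]
tcp_rot: [[-0.087, 0.996, 0.002], [0.996, 0.087, -0.001], [-0.002, 0.002, -1.0]]
wrist_force: [-1.2, 1.1, 6.5]
opening: 0.0434
grip_force: 40.3
```

servo_tool(motion=[{"tx": 0, "ty": 0, "tz": -0.5, "twist": 0, "jaw": 3.8}, {"tx": 0, "ty": 0, "tz": -2, "twist": 0, "jaw": 3.8}, {"tx": 0, "ty": 0, "tz": -3, "twist": 0, "jaw": 3.8}, {"tx": 0, "ty": 0, "tz": -3, "twist": 0, "jaw": 3.8}, {"tx": 0, "ty": 0, "tz": -3, "twist": 0, "jaw": 3.8}, {"tx": 0, "ty": 0, "tz": -3, "twist": 0, "jaw": 3.8}, {"tx": 0, "ty": 0, "tz": -1.5, "twist": 0, "jaw": 3.8}, {"tx": 0, "ty": 0, "tz": 0, "twist": 0, "jaw": 3.8}, {"tx": 0, "ty": 0, "tz": 0, "twist": 0, "jaw": 3.8}])

```text
time_s: 9.6
position: [0.4616, -0.3632, 0.4031]
tcp_rot: [[-0.087, 0.996, -0.0], [0.996, 0.087, 0.0], [0.0, -0.0, -1.0]]
wrist_force: [0.4, 0.4, -2.1]
opening: 0.0436
grip_force: 41.1
```

Run:
```python
from bench import sense, optics
from h import *
s=sense();R=s["tcp_rot"];print(s["time_s"],s["position"],s["wrist_force"].round(1))
q=(.5107,-.1931,.0844);C,S=np.cos(q[2]),np.sin(q[2]);x,y=.035,.0405
print("to place (tool):",R.T@(np.array([q[0]+C*x-S*y,q[1]+S*x+C*y,.252])-s["position"]))
```

```text
9.6 [ 0.46155238 -0.36321191  0.40314253] [ 0.4  0.4 -2.1]
to place (tool): [0.2055839  0.09886574 0.15116226]
```

servo_tool(motion=[{"tx": 1.2, "ty": 0.6, "tz": 0, "twist": 0, "jaw": 3.8}, {"tx": 2.4, "ty": 1.2, "tz": 0, "twist": 0, "jaw": 3.8}, {"tx": 3, "ty": 1.4, "tz": 0, "twist": 0, "jaw": 3.8}, {"tx": 3, "ty": 1.4, "tz": 0, "twist": 0, "jaw": 3.8}, {"tx": 3, "ty": 1.4, "tz": 0, "twist": 0, "jaw": 3.8}, {"tx": 3, "ty": 1.4, "tz": 0, "twist": 0, "jaw": 3.8}, {"tx": 2.6, "ty": 1.3, "tz": 0, "twist": 0, "jaw": 3.8}, {"tx": 1.6, "ty": 0.8, "tz": 0, "twist": 0, "jaw": 3.8}, {"tx": 0.8, "ty": 0.4, "tz": 0, "twist": 0, "jaw": 3.8}, {"tx": 0, "ty": 0, "tz": 0, "twist": 0, "jaw": 3.8}, {"tx": 0, "ty": 0, "tz": 0, "twist": 0, "jaw": 3.8}])

```text
time_s: 10.7
position: [0.5421, -0.1495, 0.4032]
tcp_rot: [[-0.087, 0.996, -0.001], [0.996, 0.087, -0.0], [0.0, -0.001, -1.0]]
wrist_force: [0.3, -0.5, -0.7]
opening: 0.0435
grip_force: 41.0
```

Run:
```python
from bench import sense, optics
from h import *
c=optics.capture("scene"); s=sense();R=s["tcp_rot"];print(s["time_s"],s["position"],s["wrist_force"].round(1))
q=(.5107,-.1931,.0844);C,S=np.cos(q[2]),np.sin(q[2]);x,y=.035,.0405
print("to place (tool):",R.T@(np.array([q[0]+C*x-S*y,q[1]+S*x+C*y,.253])-s["position"]))
cv2.imwrite("pics/s3.png",cv2.resize(c["img"][100:300,200:420,::-1],None,fx=3,fy=3,interpolation=2))
```

```text
10.75 [ 0.54198132 -0.14985295  0.40335674] [-0.2  1.3 -1.2]
to place (tool): [4.34559325e-05 2.75710196e-04 1.50356602e-01]
```

View pics/s3.png

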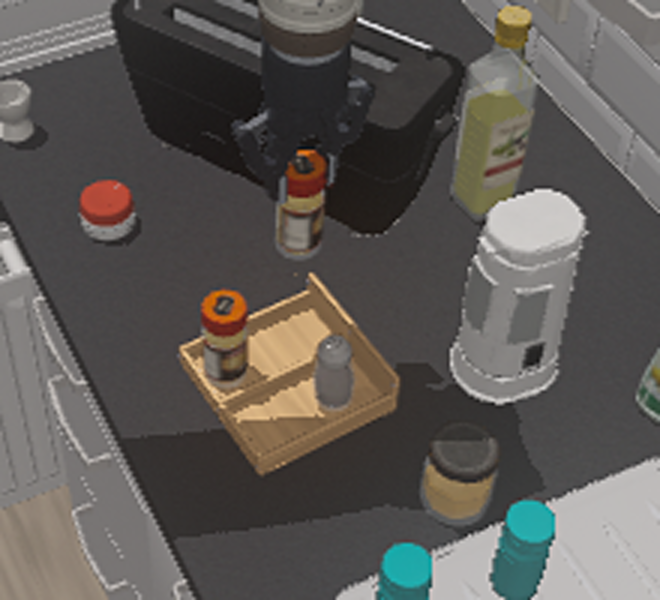

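The old jar stands at the front (225,335), and the new jar hangs upright above the back of the lane (300,205). I'll lower it.

servo_tool(motion=[{"tx": 0, "ty": 0, "tz": 1.5, "twist": 0, "jaw": 3.8}, {"tx": 0, "ty": 0, "tz": 3, "twist": 0, "jaw": 3.8}, {"tx": 0, "ty": 0, "tz": 3, "twist": 0, "jaw": 3.8}, {"tx": 0, "ty": 0, "tz": 3, "twist": 0, "jaw": 3.8}, {"tx": 0, "ty": 0, "tz": 2, "twist": 0, "jaw": 3.8}, {"tx": 0, "ty": 0, "tz": 1.2, "twist": 0, "jaw": 3.8}, {"tx": 0, "ty": 0, "tz": 0.5, "twist": 0, "jaw": 3.8}, {"tx": 0, "ty": 0, "tz": 0.3, "twist": 0, "jaw": 3.8}, {"tx": 0, "ty": 0, "tz": 0.3, "twist": 0, "jaw": 3.8}, {"tx": 0, "ty": 0, "tz": 0.2, "twist": 0, "jaw": 3.8}, {"tx": 0, "ty": 0, "tz": 0, "twist": 0, "jaw": 3.8}, {"tx": 0, "ty": 0, "tz": 0, "twist": 0, "jaw": 3.8}])

```text
time_s: 11.95
position: [0.5423, -0.1493, 0.2541]
tcp_rot: [[-0.087, 0.996, 0.001], [0.996, 0.087, -0.0], [-0.0, 0.0, -1.0]]
wrist_force: [-0.4, -0.8, -1.2]
opening: 0.0432
grip_force: 41.0
```

servo_tool(motion=[{"tx": 0, "ty": 0, "tz": 0.1, "twist": 0, "jaw": 3.8}, {"tx": 0, "ty": 0, "tz": 0, "twist": 0, "jaw": 3.8}])

```text
time_s: 12.15
position: [0.5423, -0.1493, 0.2534]
tcp_rot: [[-0.087, 0.996, 0.001], [0.996, 0.087, -0.0], [-0.0, 0.001, -1.0]]
wrist_force: [-2.0, -0.2, 3.6]
opening: 0.0437
grip_force: 41.4
```

Contact with the floor (+3.6 N). I'll release, rise and look.

servo_tool(motion=[{"tx": 0, "ty": 0, "tz": 0, "twist": 0, "jaw": 6.0}, {"tx": 0, "ty": 0, "tz": 0, "twist": 0, "jaw": 6.0}, {"tx": 0, "ty": 0, "tz": 0, "twist": 0, "jaw": 6.0}, {"tx": 0, "ty": 0, "tz": 0, "twist": 0, "jaw": 6.0}, {"tx": 0, "ty": 0, "tz": -1, "twist": 0, "jaw": 6.0}, {"tx": 0, "ty": 0, "tz": -2, "twist": 0, "jaw": 6.0}, {"tx": 0, "ty": 0, "tz": -3, "twist": 0, "jaw": 6.0}, {"tx": 0, "ty": 0, "tz": -3, "twist": 0, "jaw": 6.0}, {"tx": 0, "ty": 0, "tz": -3, "twist": 0, "jaw": 6.0}, {"tx": 0, "ty": 0, "tz": -2, "twist": 0, "jaw": 6.0}, {"tx": 0, "ty": 0, "tz": 0, "twist": 0, "jaw": 6.0}, {"tx": 0, "ty": 0, "tz": 0, "twist": 0, "jaw": 6.0}])

```text
time_s: 13.35
position: [0.5423, -0.1493, 0.3931]
tcp_rot: [[-0.087, 0.996, 0.001], [0.996, 0.087, -0.0], [-0.0, 0.001, -1.0]]
wrist_force: [-0.4, -0.0, -0.9]
opening: 0.06
grip_force: 0.0
```

Run:
```python
from bench import sense, optics
from h import *
a=optics.capture("scene"); b=optics.capture("wrist")
im=b["img"][:,:,::-1].copy(); q=(.5107,-.1931,.0844);C,S=np.cos(q[2]),np.sin(q[2])
for x,y,z,r in [(-.0485,.0408,.114,.0225),(.035,.0405,.114,.0225)]:
    X,Y=q[0]+C*x-S*y,q[1]+S*x+C*y
    for c,i in((b,im),): cv2.polylines(i,[np.array([proj(c,(X+r*np.cos(t),Y+r*np.sin(t),z)) for t in np.linspace(0,6.3,40)]).astype(np.int32)],True,(255,0,0),1)
o=np.zeros((420,800,3),np.uint8); o[:,:400]=cv2.resize(a["img"][130:280,220:363,::-1],(400,420)); o[:,400:]=im[:,80:480]
cv2.imwrite("pics/end.png",o); s=sense(); print(s["time_s"],s["position"],s["wrist_force"].round(1))
```

```text
13.45 [ 0.54213971 -0.14929162  0.39175676] [-0.7  0.4 -0.4]
```

View pics/end.png

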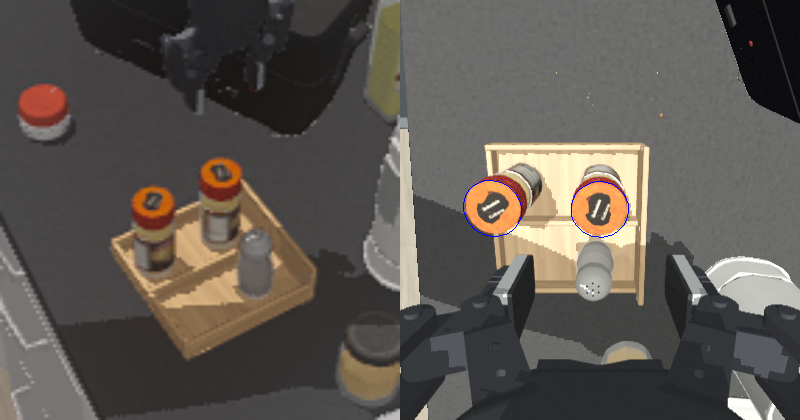

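Both jars stand upright with their lids on the predicted rims (492,208 and 600,208). The shaker is in place at (593,285), and the gripper is clear.

```bash
python3 -c "
from bench import close_job; print(close_job())"
```

```text
the job is handed in; nothing more can be done
None
```

The job is handed in at about 13.5 s of the 53 s, verdict not shown: the old jar stands at the front lip, the new jar upright behind it in the same lane, and the salt shaker stands where it was.

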